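# Refill the tilt-out cap bin in a supply store

## Robot

A 6-joint arm with a two-finger parallel gripper is mounted at the origin on the work surface. World frame = base frame: x ahead of the robot, y to its left, z up, the work surface at z = 0. Lengths are in m, angles in rad, forces in N, time in s.
With the tool pointing down it reaches from about 0.325 to 0.775 m from the base axis. Payload 5.5 kg.
Tool frame: the origin (TCP) lies at the very end of the fingers, on their centre line; the grasp point (between the pads) lies 19 mm behind it; x points along the fingers, z is the direction in which the jaws open and shut, and the axes are right-handed (so a half turn about x gives the same grasp; the last joint's range is limited). The gripper opens to 85 mm and grips with 20 to 120 N. Pads are 22 mm wide; open, the fingers measure 114 mm over their backs; the gripper's body (76 mm by 85 mm) begins 54 mm behind the grasp point. The pads swing forward as they close: fully open they stand 13 mm farther back than shut.
Start: joints at [1.085, 0.091, 1.231, -0, 1.82, -0.057], TCP at [0.249, 0.546, 0.231] pointing down, gripper open.
Joint ranges: [-2.87, 2.87], [-0.86, 2.18], [0.17, 2.46], [-1.51, 4.65], [0.06, 2.69], [-2.65, 2.65]. Speed limits (rad/s): [2.57, 2.57, 3.01, 3.14, 3.14, 3.14].

## Interface

Orientations are given as a unit quaternion [w, x, y, z].
In Python, from cell import goto, move_linear, goto_joints, gripper_to, hold, solve_ik, camera, IKError, sign_off, get_clock, get_qpos, get_joint_vel, get_joint_torque, get_eef_pos, get_tcp_rot, get_ft_force, get_wrist_torque, get_grip_width gives the robot as it stands. Calls block until the motion is done:
- goto(position, orientation): joint-space move of the TCP to a pose.
- move_linear(position, feed=0.15, orientation=None): straight line of the TCP; orientation=None keeps the orientation; feed is the mean speed in m/s.
- goto_joints(angles): joint-space move.
- gripper_to(opening, grasp_force=None): finger opening in m; grasp_force is the grip in N (None keeps the last); returns when the fingers have stopped.
- hold(seconds).
- solve_ik(position, orientation): joint angles nearest the present ones, or None.
- camera(name): name is "side" or "top"; returns a dict with "image" (384x512x3 uint8, blue, green, red), "intrinsics" (3x3 intrinsics, pixels), "dist" ([k1, k2, p1, p2, k3] as OpenCV has them; the pictures are not rectified), "camera_from_world" (4x4, takes a point from world to camera coordinates). Camera axes: x right, y up, looking along -z (the intrinsics and any distortion apply to the point x, -y, -z); pixel columns grow to the right and rows downward; lengths in m; the calibration is good to about 2 mm. A picture is of the moment at which its call begins. There is no depth.
A pose or a line that the arm cannot do raises IKError and nothing moves.
- sign_off(): hands the job in, once; it reports no verdict.
Readings, each from a call of its own:
- get_clock(): time.
- get_qpos(): joint angles.
- get_joint_vel(): joint speeds.
- get_joint_torque(): joint torques, N m.
- get_eef_pos(): TCP position.
- get_tcp_rot(): TCP orientation.
- get_ft_force(): force on the tool from outside, world axes, zero at the start.
- get_wrist_torque(): the same for the moment, N m.
- get_grip_width(): finger opening in m.
Only numpy, scipy, OpenCV 4.12 (cv2) and the standard library are available. Lean on these libraries where they do the work, as an engineer would, in place of code of your own. Each camera call takes 0.05 s, during which the arm holds its last target. There are 200 camera calls.

## Task

Put the jug caps away: pull the tilt-out bin open to its stop, pour the caps from the tub into it, and put the caps spilled on the cardboard sheet in with them. Once every cap is in, push the bin fully shut and then turn the lock collar on top of the unit to its locked mark. Leave the empty tub standing upright in the middle of its mat, and the other things on the bench where they are.

Things in the scene. Friction and masses are not known exactly. Their poses are not given: they have to be found in the camera images.
- unit: grey steel tilt-out bin unit standing fixed on the bench, 140 mm deep (x), 200 mm wide (y), 180 mm tall; origin centre of its underside; its front faces its own -x (roughly towards the robot); its yaw differs from start to start (up to 0.15 rad). Its top is at z = 180 mm and carries the lock collar.
- bin (a joint): opening angle of the tilt-out bin (rad): 0 shut (front upright), 0.8 against its stop (top of the front leaning towards the robot). Hinged along the lower front edge of the unit (axis along the unit's y at point bin_hinge). Stiff hinge: it stays at whatever angle it is left; about 5 N at the handle moves it.
- bin_hinge (a point): middle of the bin's hinge line, 70 mm in front of the unit's origin (unit -x) and 20 mm above the bench. Turns with the bin; at angle 0 its axes are the unit's.
- bin_handle (a point): middle of the pull bar: round, 10 mm thick, 100 mm long (unit's y), 142 mm above the hinge, 40 mm off the panel's outer face (35 mm clear behind it; stand-offs at its ends). Shut: 46 mm in front of the hinge line, 162 mm above the bench; at the stop 134 mm in front, 86 mm up. The panel's top edge stays above the bar as it tilts, so hooked fingers do best to lean with the front.
- bin_floor (a point): centre of the bin's inner floor (turns with the bin: its z is normal to the floor, its x points to the bin's back). The steel bin is inside 96 mm deep (x), 176 mm wide (y); its back and sides are 100 mm high, its front panel 150 mm high (6 mm thick, outer face upright when shut).
- bin_mouth (a point): centre of the bin's open top, 50 mm behind the front panel and 110 mm above the hinge in the bin's own frame (turns with the bin). When the bin is at its stop, the part of the mouth in front of the unit reaches from the hinge line to 105 mm in front of it (top edge of the panel, 125 mm above the bench); the back edge of the bin is then 161 mm above the bench.
- collar (a joint): turn of the lock collar (rad): 0 to 0.2 unlocked (tongue lies along the unit's top, towards the unit's -y), 1.4 locked, at its stop, with the tongue pointing straight to the front over the bin's upper edge and the white mark there. Grows clockwise seen from above. Stiff (about 0.1 N m), stays where it is left.
- collar_grip (a point): on the collar's upright axis, 18 mm above the unit's top (198 mm above the bench). The collar is a knurled dark steel ring 48 mm across and 28 mm tall standing on the unit's top, 50 mm behind the hinge line, in the middle of the width. Its tongue is 7 mm high at its foot, so fingers that stay 10 mm above the unit's top clear it. Does not move; it turns with the collar.
- tub: loose grey plastic pouring tub holding white jug caps, 0.22 kg, 140 mm long (its x), 85 mm wide (its y), walls 55 mm high; origin on its underside, 5 mm from mid-length; z up when standing. Its -x end is the open pouring end: the floor rises there as a 25 degree ramp, 60 mm long, to a lip at 30 mm height; the other end is closed. Caps slide out when it is tipped lip-down by about 70 to 80 degrees (tipping 75 degrees pours them all).
- tub_grip (a point): best point to grip the tub, above its centre of mass: on its handle, a straight bar 16 mm wide (tub y), 14 mm high, running along the tub's x from 35 mm behind its origin to 65 mm ahead, centre line 112 mm above the tub's underside, fixed to the closed end by a post. The bar can be pinched from above with any lean along its length, so a gripper that leans one way when lifting and the other way when pouring tips the tub by the sum.
- tub_lip (a point): middle of the tub's pouring lip: 75 mm from the origin towards the tub's -x, 30 mm above its underside.
- mat: the tub's black rubber mat, fixed, 200 x 180 mm, 3 mm thick; origin centre of its underside. Lies to the left or to the right of the unit.
- tubcap1: white plastic jug cap, a closed cylinder 32 mm across and 22 mm high, 15 g; origin centre of its underside. Starts in the tub; may be absent.
- tubcap2: white plastic jug cap, a closed cylinder 32 mm across and 22 mm high, 15 g; origin centre of its underside. Starts in the tub; may be absent.
- tubcap3: white plastic jug cap, a closed cylinder 32 mm across and 22 mm high, 15 g; origin centre of its underside. Starts in the tub; may be absent.
- tubcap4: white plastic jug cap, a closed cylinder 32 mm across and 22 mm high, 15 g; origin centre of its underside. Starts in the tub; may be absent.
- cap1: white plastic jug cap, a closed cylinder 32 mm across and 22 mm high, 15 g; origin centre of its underside. Starts spilled, standing on a flat cardboard sheet (200 x 180 mm, 3 mm thick) that lies on the opposite side from the mat; may be absent.
- cap2: white plastic jug cap, a closed cylinder 32 mm across and 22 mm high, 15 g; origin centre of its underside. Starts spilled, standing on a flat cardboard sheet (200 x 180 mm, 3 mm thick) that lies on the opposite side from the mat; may be absent.
- cap3: white plastic jug cap, a closed cylinder 32 mm across and 22 mm high, 15 g; origin centre of its underside. Starts spilled, standing on a flat cardboard sheet (200 x 180 mm, 3 mm thick) that lies on the opposite side from the mat; may be absent.
- cap4: white plastic jug cap, a closed cylinder 32 mm across and 22 mm high, 15 g; origin centre of its underside. Starts spilled, standing on a flat cardboard sheet (200 x 180 mm, 3 mm thick) that lies on the opposite side from the mat; may be absent.
- jug: loose bystander: white plastic jug, 70 x 90 mm, 215 mm tall, stands at the left beside the unit; origin centre of its underside. Not part of the job
- tape: loose bystander: full roll of paper tape with a closed core, lying flat, 96 mm across, 48 mm tall, in front of the robot base; origin centre of its underside. Not part of the job
- carton: loose bystander: small closed cardboard carton 90 x 130 x 80 mm; origin centre of its underside. Not part of the job
- marker: loose bystander: marker pen lying on the bench, 130 mm long, 17 mm thick; origin at its middle, underside. Not part of the job
There are look-alikes about, which are no part of the job. Leave any yellow look-alike of the tubcap4 alone.

How it is judged:
On the way, in this order (a step that is already met when the one before it is completed fails the run):
1. the bin front is pulled open to its stop (value of joint bin above 0.74 rad), for 0.2 s.
2. the tub is tipped with its lip over the open bin (value of joint bin above 0.65 rad and angle between tub's own z axis and vertical above 0.8 rad and horizontal distance between tub_lip and bin_mouth below 0.1 m and height (world z) of tub_lip above 0.1 m), for 0.2 s.
3. every cap lies in the open bin (x of tubcap1 in the frame of bin_floor between -0.052 and 0.052 m and y of tubcap1 in the frame of bin_floor between -0.092 and 0.092 m and z of tubcap1 in the frame of bin_floor between -0.006 and 0.13 m and x of tubcap2 in the frame of bin_floor between -0.052 and 0.052 m and y of tubcap2 in the frame of bin_floor between -0.092 and 0.092 m and z of tubcap2 in the frame of bin_floor between -0.006 and 0.13 m and x of tubcap3 in the frame of bin_floor between -0.052 and 0.052 m and y of tubcap3 in the frame of bin_floor between -0.092 and 0.092 m and z of tubcap3 in the frame of bin_floor between -0.006 and 0.13 m and x of tubcap4 in the frame of bin_floor between -0.052 and 0.052 m and y of tubcap4 in the frame of bin_floor between -0.092 and 0.092 m and z of tubcap4 in the frame of bin_floor between -0.006 and 0.13 m and x of cap1 in the frame of bin_floor between -0.052 and 0.052 m and y of cap1 in the frame of bin_floor between -0.092 and 0.092 m and z of cap1 in the frame of bin_floor between -0.006 and 0.13 m and x of cap2 in the frame of bin_floor between -0.052 and 0.052 m and y of cap2 in the frame of bin_floor between -0.092 and 0.092 m and z of cap2 in the frame of bin_floor between -0.006 and 0.13 m and x of cap3 in the frame of bin_floor between -0.052 and 0.052 m and y of cap3 in the frame of bin_floor between -0.092 and 0.092 m and z of cap3 in the frame of bin_floor between -0.006 and 0.13 m and x of cap4 in the frame of bin_floor between -0.052 and 0.052 m and y of cap4 in the frame of bin_floor between -0.092 and 0.092 m and z of cap4 in the frame of bin_floor between -0.006 and 0.13 m and value of joint bin above 0.5 rad), for 0.2 s.
4. the bin front is shut (value of joint bin below 0.05 rad), for 0.2 s.
5. the lock collar is turned to its locked mark (value of joint collar above 1.25 rad), for 0.2 s.
At the end, for the whole second after the job is handed in: Every cap present lies inside the bin; the bin is shut (within 0.05 rad); the collar is at its locked stop (1.25 rad or more of 1.4); the tub stands upright (within 0.08 rad) at rest on its mat, its origin within 70 mm of the mat's centre (x of tubcap1 in the frame of bin_floor between -0.052 and 0.052 m and y of tubcap1 in the frame of bin_floor between -0.092 and 0.092 m and z of tubcap1 in the frame of bin_floor between -0.006 and 0.13 m and x of tubcap2 in the frame of bin_floor between -0.052 and 0.052 m and y of tubcap2 in the frame of bin_floor between -0.092 and 0.092 m and z of tubcap2 in the frame of bin_floor between -0.006 and 0.13 m and x of tubcap3 in the frame of bin_floor between -0.052 and 0.052 m and y of tubcap3 in the frame of bin_floor between -0.092 and 0.092 m and z of tubcap3 in the frame of bin_floor between -0.006 and 0.13 m and x of tubcap4 in the frame of bin_floor between -0.052 and 0.052 m and y of tubcap4 in the frame of bin_floor between -0.092 and 0.092 m and z of tubcap4 in the frame of bin_floor between -0.006 and 0.13 m and x of cap1 in the frame of bin_floor between -0.052 and 0.052 m and y of cap1 in the frame of bin_floor between -0.092 and 0.092 m and z of cap1 in the frame of bin_floor between -0.006 and 0.13 m and x of cap2 in the frame of bin_floor between -0.052 and 0.052 m and y of cap2 in the frame of bin_floor between -0.092 and 0.092 m and z of cap2 in the frame of bin_floor between -0.006 and 0.13 m and x of cap3 in the frame of bin_floor between -0.052 and 0.052 m and y of cap3 in the frame of bin_floor between -0.092 and 0.092 m and z of cap3 in the frame of bin_floor between -0.006 and 0.13 m and x of cap4 in the frame of bin_floor between -0.052 and 0.052 m and y of cap4 in the frame of bin_floor between -0.092 and 0.092 m and z of cap4 in the frame of bin_floor between -0.006 and 0.13 m and value of joint bin below 0.05 rad and value of joint collar above 1.25 rad and horizontal distance between tub and mat below 0.07 m and angle between tub's own z axis and vertical below 0.08 rad and height (world z) of tub below 0.012 m and linear speed of tub below 0.02 m/s); the robot touches nothing.
It fails at once if the jug is pushed more than 50 mm from its place (distance of jug from where it was at the start of the episode above 0.05 m).
It fails at once if the tape is pushed more than 50 mm from its place (distance of tape from where it was at the start of the episode above 0.05 m).
It fails at once if the carton is pushed more than 50 mm from its place (distance of carton from where it was at the start of the episode above 0.05 m).
It fails at once if the marker is pushed more than 50 mm from its place (distance of marker from where it was at the start of the episode above 0.05 m).
Of tubcap1, tubcap2, tubcap3, tubcap4 only 3 to 4 are there at a start; the rules pass over those that are not, and their reading is None.
Of cap1, cap2, cap3, cap4 only 2 to 4 are there at a start; the rules pass over those that are not, and their reading is None.
At some moment in a run one of cap1, cap2, cap3, cap4, tub may be knocked a few centimetres aside while the robot is not near it.
It also fails if it takes over 210 s, if anything falls off the work surface, if the arm or the gripper's body presses on something with over 40 N, if the wrist force passes 120 N, or if a joint passes its speed limit or range.

## Working session

There is one attempt and no reset: what is moved stays moved. The work goes in short steps, each a Python script; the robot and the scene stay as the last script left them, time stands still between calls to the robot, and variables do not carry over. Pictures are saved under pics/ and viewed, about 12 in all and at most 16, crops included, and the job is handed in when it is done.

```bash
mkdir -p pics; ls
cat > h.py <<'E'
import numpy as np, cv2
from cell import *
from scipy.spatial.transform import Rotation as R
def snap(n,f=None):
    c=camera(n)
    if f: cv2.imwrite('pics/'+f,c['image'])
    return c
def ray(c,u,v):
    p=cv2.undistortPoints(np.array([[[u,v]]],float),c['intrinsics'],np.array(c['dist'])).ravel()
    T=np.array(c['camera_from_world']); d=T[:3,:3].T@np.array([p[0],-p[1],-1.]); o=-T[:3,:3].T@T[:3,3]
    return o,d
def onz(c,u,v,z):
    o,d=ray(c,u,v); return o+d*(z-o[2])/d[2]
def proj(c,P):
    T=np.array(c['camera_from_world']); q=T[:3,:3]@np.array(P,float)+T[:3,3]
    q=np.array([[q[0],-q[1],-q[2]]])
    return cv2.projectPoints(q,np.zeros(3),np.zeros(3),c['intrinsics'],np.array(c['dist']))[0].ravel()
def quat(xdir,zdir):
    x=np.array(xdir,float);x/=np.linalg.norm(x);z=np.array(zdir,float);z-=x*(z@x);z/=np.linalg.norm(z)
    q=R.from_matrix(np.c_[x,np.cross(z,x),z]).as_quat(); return [float(a) for a in (q[3],q[0],q[1],q[2])]
E
python3 - <<'E'
from h import *
for n in('top','side'):
    c=snap(n,n+'0.png'); print(n,ray(c,256,192)); 
print(get_tcp_rot(),get_grip_width(),get_clock())
E
```

```text
pics
top (array([0.39311967, 0.03562345, 1.23955067]), array([ 0.09594344,  0.01784168, -0.99525603]))
side (array([0.29596737, 0.73298406, 0.72264129]), array([ 0.24209327, -0.7412148 , -0.62610844]))
[ 0.5943805  -0.38247819  0.59549042  0.38185522] 0.08529364857584174 0.1
```

```bash
python3 -c "
import cv2
for n in('top','side'):
    a=cv2.imread(f'pics/{n}0.png'); cv2.imwrite(f'pics/{n}0b.png',cv2.resize(a,(800,600),interpolation=cv2.INTER_CUBIC))"
```

```text
(no output)
```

View pics/top0b.png

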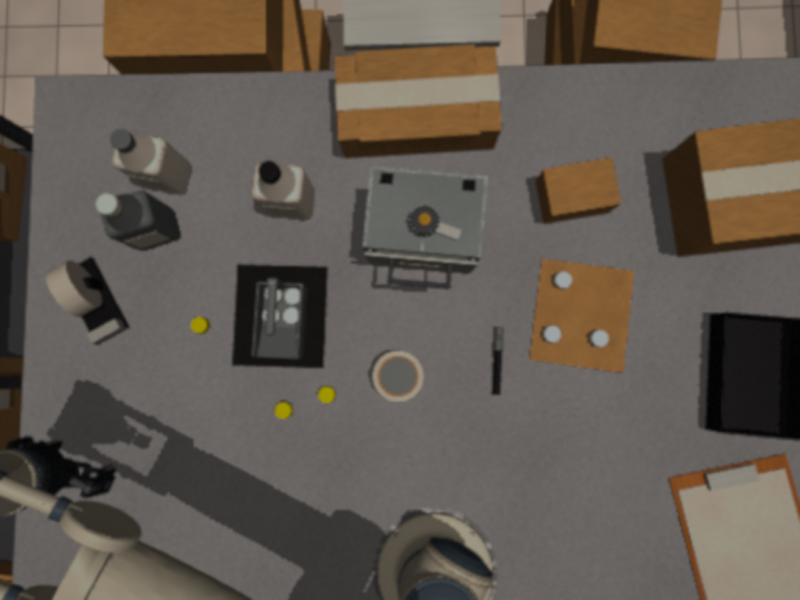

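View pics/side0b.png

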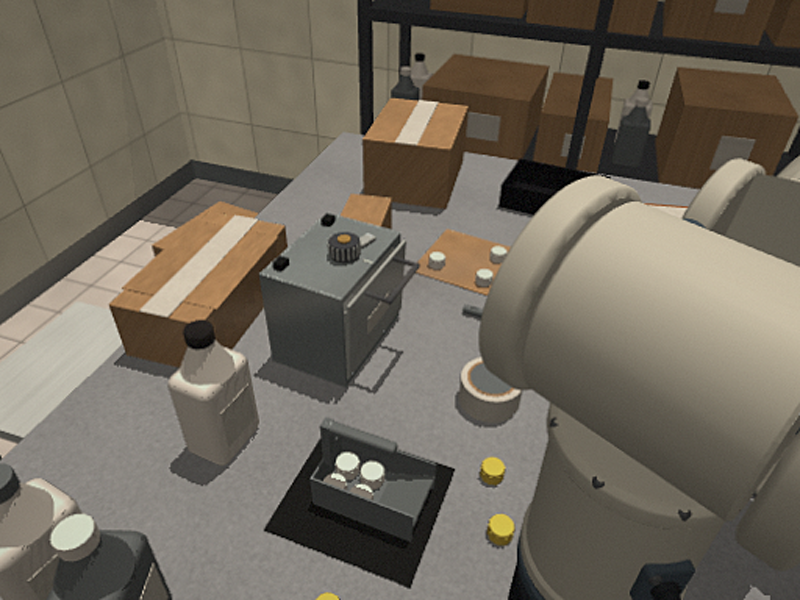

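Top view (800x600 px): unit with collar at (424,219), jug left of it, mat with tub at (280,315) with its lip towards the robot, three caps on the cardboard at (563,280), (551,334) and (599,338). Yellow look-alikes, tape and marker lie in between. Side view agrees and shows about four caps in the tub.

Run:
```python
from h import *
c=snap('top'); im=c['image']; s=.64
f=lambda u,v,z: np.round(onz(c,u*s,v*s,z)[:3],4)
hsv=cv2.cvtColor(im,cv2.COLOR_BGR2HSV)
# unit top corners
for p in[(370,170),(487,178),(480,262),(363,252)]: print('corner',f(*p,.18))
def blobs(m,amin,z,roi,name):
    x0,y0,x1,y1=[int(a*s) for a in roi]; mm=np.zeros_like(m); mm[y0:y1,x0:x1]=m[y0:y1,x0:x1]
    n,l,st,ce=cv2.connectedComponentsWithStats(mm)
    for i in range(1,n):
        if st[i,4]>=amin: print(name,st[i,4],ce[i]/s,np.round(onz(c,*ce[i],z),4))
    return l,st
H,S,V=[hsv[...,i].astype(int) for i in range(3)]
blobs(((H<22)&(S>120)&(V>60)).astype(np.uint8),4,.208,(400,195,450,245),'collar')
blobs(((S<60)&(V>140)).astype(np.uint8),15,.025,(525,250,640,380),'cap')
blobs(((S<60)&(V>140)).astype(np.uint8),10,.035,(250,270,312,365),'tubcap')
blobs((V<22).astype(np.uint8),200,.003,(220,250,340,380),'mat')
for p in[(272,280),(270,332)]: print('bar',f(*p,.12))
for p in[(238,266),(327,266),(324,367),(233,366)]: print('matc',f(*p,.003))
for p in[(258,281),(305,283),(301,358),(253,356)]: print('tubtop',f(*p,.058))
o=cv2.resize(im[150:250,130:420],None,fx=2.75,fy=2.75,interpolation=cv2.INTER_CUBIC)
o=im[95:245,135:420]; cv2.imwrite('pics/crop1.png',cv2.resize(o,None,fx=2.8,fy=2.8,interpolation=cv2.INTER_CUBIC))
```

```text
corner [0.7196 0.103  0.18  ]
corner [ 0.7015 -0.0961  0.18  ]
corner [ 0.5574 -0.0807  0.18  ]
corner [0.5778 0.1161 0.18  ]
collar 54 [424.04513889 218.14236111] [0.6277 0.0126 0.208 ]
cap 77 [563.33198052 278.99756494] [ 0.5458 -0.2555  0.025 ]
cap 77 [552.55681818 333.42126623] [ 0.4421 -0.2313  0.025 ]
cap 77 [600.50730519 337.72321429] [ 0.4328 -0.3208  0.025 ]
tubcap 63 [291.61706349 295.61011905] [0.5208 0.2647 0.035 ]
tubcap 63 [290.07936508 315.10416667] [0.4834 0.2676 0.035 ]
mat 1512 [280.82423942 311.27128803] [0.4936 0.292  0.003 ]
bar [0.5404 0.2838 0.12  ]
bar [0.4476 0.2868 0.12  ]
matc [0.5847 0.3774 0.003 ]
matc [0.5819 0.2009 0.003 ]
matc [0.3838 0.2072 0.003 ]
matc [0.3881 0.3848 0.003 ]
tubtop [0.547 0.324 0.058]
tubtop [0.5419 0.2352 0.058 ]
tubtop [0.4014 0.2424 0.058 ]
tubtop [0.4063 0.3321 0.058 ]
```

View pics/crop1.png

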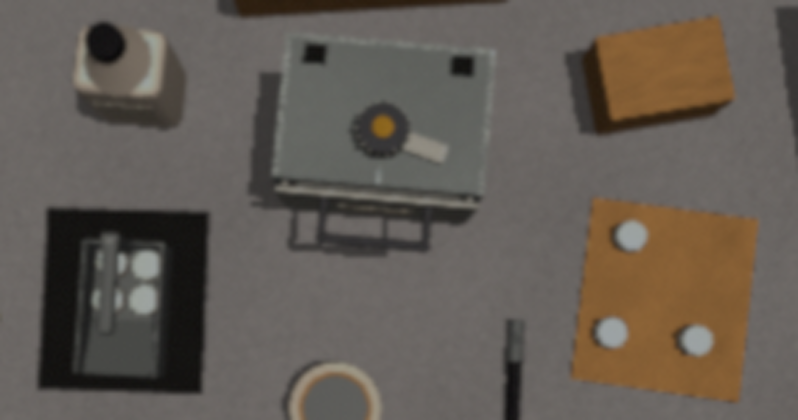

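Crop: unit and its handle bar are clear, the caps, mat corners and tub bar as measured. I'll check the unit pose by overlaying known points in both views.

```bash
cat >> h.py <<'E'
U=np.array([.6425,.0105]); YAW=-.098
def uw(x,y,z):
    "unit frame -> world"
    c,s=np.cos(YAW),np.sin(YAW); return np.array([U[0]+c*x-s*y,U[1]+s*x+c*y,z])
def bw(x,y,z,th):
    "hinge frame at angle th -> world (x back, z up)"
    c,s=np.cos(th),np.sin(th); return uw(-.07+c*x-s*z,y,.02+s*x+c*z)
ux=lambda:uw(1,0,0)-uw(0,0,0)
uy=lambda:uw(0,1,0)-uw(0,0,0)
E
python3 - <<'E'
from h import *
out=[]
for n,roi in(('top',(220,95,320,195)),('side',(155,115,285,245))):
    c=snap(n); k=4 if n=='top' else 3.07; x0,y0,x1,y1=roi
    o=cv2.resize(c['image'][y0:y1,x0:x1],(400,400),interpolation=cv2.INTER_CUBIC)
    def d(P,col):
        q=(proj(c,P)-[x0,y0]+.5)*400/(x1-x0); cv2.circle(o,tuple(int(round(a)) for a in q),2,col,-1)
    for a in(-.07,.07):
        for b in(-.1,.1): d(uw(a,b,.18),(0,0,255))
    for t in np.arange(0,6.28,.3): d(uw(-.02+.024*np.cos(t),.024*np.sin(t),.208),(0,255,0))
    for b in np.linspace(-.05,.05,6): d(uw(-.116,b,.162),(255,0,255))
    for b in(-.088,.088): d(uw(-.076,b,.17),(255,255,0))
    for b in(-.1,.1): d(uw(-.07,b,0),(0,0,255))
    out.append(o)
cv2.imwrite('pics/ov1.png',np.hstack(out))
E
```

```text
(no output)
```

View pics/ov1.png

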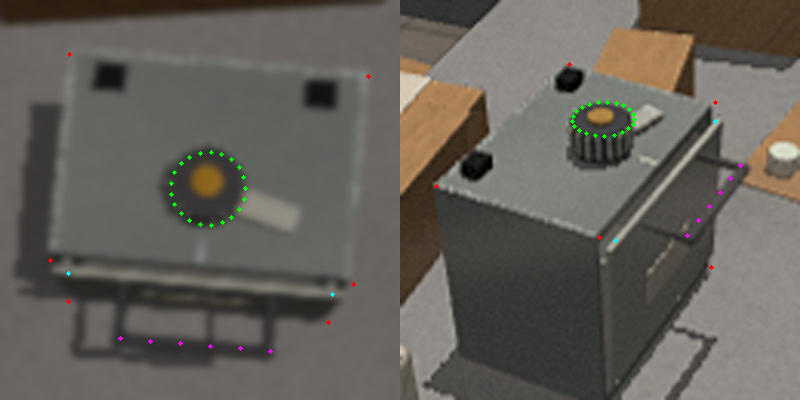

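```bash
sed -i 's/^U=.*/U=np.array([.642,.0122]); YAW=-.098/' h.py
cat >> h.py <<'E'
def tool(th,flip=1):
    "bin-following tool orientation: down at th=0, jaws along unit x"
    c,s=np.cos(th),np.sin(th); X=ux()*1.
    xd=s*X+np.array([0,0,-c]); zd=c*X+np.array([0,0,s]); return quat(xd,zd*flip)
def hook(th,dz=0,lag=0.):
    "TCP pose gripping the bar (19 mm past it), dz back along fingers"
    l=th-lag; xd=np.sin(l)*ux()-np.array([0,0,np.cos(l)])
    return bw(-.046,0,.142,th)+xd*(.019-dz), l
E
python3 - <<'E'
from h import *
q0=np.array(get_qpos()); print(q0)
for f in(1,-1):
    for lag in(0,.2,.3):
        for th in(0,.4,.8):
            p,l=hook(th,0,lag); q=solve_ik(p,tool(l,f)); print(f,lag,th,None if q is None else np.round(q,2))
    q=solve_ik([.5,.03,.35],tool(0,f)); print(q)
E
```

```text
[ 1.08529862e+00  9.14987029e-02  1.23126096e+00 -4.02439169e-05
  1.81975474e+00 -5.67237076e-02]
1 0 0 [-0.02 -0.11  1.58 -0.    1.66  0.08]
1 0 0.4 [ 0.02 -0.61  2.07 -0.05  1.29  0.12]
1 0 0.8 None
1 0.2 0 [-0.03  0.07  1.42  0.01  1.85  0.07]
1 0.2 0.4 [ 0.   -0.42  1.91 -0.02  1.46  0.1 ]
1 0.2 0.8 None
1 0.3 0 [-0.03  0.15  1.35  0.02  1.94  0.07]
1 0.3 0.4 [-0.01 -0.33  1.83 -0.01  1.54  0.09]
1 0.3 0.8 [ 0.05 -0.84  2.31 -0.07  1.18  0.15]
[-8.00200635e-03 -1.15770578e-01  1.22237518e+00 -4.44089210e-16
  2.03498805e+00  8.99979936e-02]
-1 0 0 None
-1 0 0.4 None
-1 0 0.8 None
-1 0.2 0 None
-1 0.2 0.4 None
-1 0.2 0.8 None
-1 0.3 0 None
-1 0.3 0.4 None
-1 0.3 0.8 None
None
```

```bash
cat > open.py <<'E'
from h import *
gripper_to(.026,25)
p=get_eef_pos(); move_linear([p[0],p[1],.36],.25)
a,l=hook(0,.10); goto(a,tool(0)); 
a,l=hook(0); move_linear(a,.1); print('F',np.round(get_ft_force(),1),get_eef_pos()-a)
gripper_to(0.0,30); print('w',get_grip_width(),np.round(get_ft_force(),1))
for th in np.arange(.1,.801,.1):
    a,l=hook(th,0,.45*th); move_linear(a,.06,tool(l)); print(round(th,2),np.round(get_ft_force(),1),round(get_grip_width(),4))
print(get_clock()); snap('side','s1.png'); snap('top','t1.png')
E
python3 open.py; python3 -c "
import cv2,numpy as np
a=cv2.imread('pics/t1.png')[95:245,170:370];b=cv2.imread('pics/s1.png')[110:300,100:353]
cv2.imwrite('pics/v1.png',np.hstack([cv2.resize(a,(400,300)),cv2.resize(b,(400,300))]))"
```

```text
F [-0.4 -0.1  0.5] [4.47043920e-04 7.14064516e-06 1.00553323e-03]
w 0.009002677209730464 [-0.8 -0.3  4.5]
0.1 [-1.  -0.1  3.2] 0.0085
0.2 [-0.9  1.9  3.2] 0.009
0.3 [0.1 2.9 1. ] 0.0089
0.4 [ 2.8  4.  -3. ] 0.009
0.5 [ 4.3  3.4 -5.3] 0.0088
0.6 [ 7.   4.4 -7.1] 0.0086
0.7 [11.7  5.2 -7.9] 0.0088
0.8 [18.8  4.  -2.9] 0.0089
8.175
```

View pics/v1.png

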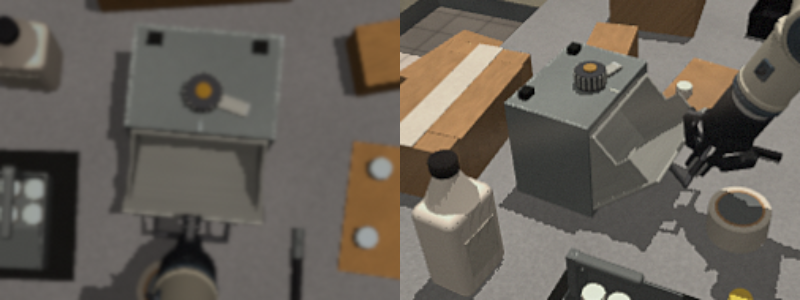

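Bin is at its stop (18.8 N reaction, gaping in both views). Next: release, check tub unmoved, test IK for the lift/pour leans.

```bash
cat >> h.py <<'E'
def tub_tool(yaw,lean,flip=1):
    "lean>0: fingers point towards yaw direction (tub +x)"
    X=np.array([np.cos(yaw),np.sin(yaw),0]); xd=np.sin(lean)*X-np.array([0,0,np.cos(lean)])
    return xd, quat(xd,flip*np.array([-X[1],X[0],0]))
def tub_tcp(grip,yaw,lean,flip=1,back=0):
    xd,q=tub_tool(yaw,lean,flip); return np.array(grip)+xd*(.019-back),q
def pour_grip(lip,yaw,tip,gx=.005):
    "grip point for lip position lip, tub yaw, lip-down tip angle"
    X=np.array([np.cos(yaw),np.sin(yaw),0]);Z=np.array([0,0,1.])
    tx=np.cos(tip)*X+np.sin(tip)*Z; tz=-np.sin(tip)*X+np.cos(tip)*Z
    return np.array(lip)+tx*(.075+gx)+tz*.082
E
python3 - <<'E'
from h import *
gripper_to(.03,25)
a,l=hook(.8,.12,.36); move_linear(a,.15); print(np.round(get_ft_force(),1))
move_linear([a[0],a[1],.38],.2)
move_linear([.40,-.1,.40],.25)
c=snap('top','t2.png'); a=cv2.imread('pics/top0.png').astype(int); d=np.abs(c['image'].astype(int)-a).max(2)
for n,(x0,y0,x1,y1) in dict(mat=(148,165,212,240),card=(335,160,410,240)).items(): print(n,(d[y0:y1,x0:x1]>40).sum(),d[y0:y1,x0:x1].mean())
g=[.484,.2848,.115]; yaw=-.045
for fl in(1,-1):
  for ll in(-.3,-.4,-.5,-.6):
    p,q=tub_tcp(g,yaw,ll,fl); j=solve_ik(p,q)
    L=uw(-.115,0,.16); G=pour_grip(L,YAW,1.31); p2,q2=tub_tcp(G,YAW,ll+1.31,fl); j2=solve_ik(p2,q2)
    print(fl,ll,None if j is None else np.round(j,2),None if j2 is None else np.round(j2,2),np.round(p2,3))
E
```

```text
Traceback (most recent call last):
cell.IKError: the arm cannot follow that straight line within its joint ranges
```

```bash
cat > s3.py <<'E'
from h import *
gripper_to(.03,25)
for b in(.06,.045,.035):
    try: a,l=hook(.8,b,.36); move_linear(a,.12); print(b); break
    except IKError: pass
print(np.round(get_ft_force(),1))
move_linear([a[0],a[1],a[2]+.15],.2)
goto([.42,-.1,.40],tub_tool(0,0)[1] if solve_ik([.42,-.1,.40],tub_tool(0,0)[1]) is not None else tool(0))
c=snap('top','t2.png'); a=cv2.imread('pics/top0.png').astype(int); d=np.abs(c['image'].astype(int)-a).max(2)
for n,(x0,y0,x1,y1) in dict(mat=(148,165,212,240),card=(335,160,410,240)).items(): print(n,(d[y0:y1,x0:x1]>40).sum(),d[y0:y1,x0:x1].mean())
g=[.484,.2848,.115]; yaw=-.045
for fl in(1,-1):
  for ll in(-.3,-.4,-.5,-.6):
    p,q=tub_tcp(g,yaw,ll,fl); j=solve_ik(p,q)
    L=uw(-.115,0,.16); G=pour_grip(L,YAW,1.31); p2,q2=tub_tcp(G,YAW,ll+1.31,fl); j2=solve_ik(p2,q2)
    print(fl,ll,None if j is None else np.round(j,2),None if j2 is None else np.round(j2,2),np.round(p2,3))
E
python3 s3.py
```

```text
0.045
[-0.5  0.2 -0.7]
mat 0 1.8791666666666667
card 3747 46.086166666666664
1 -0.3 [ 0.4   0.23  1.34  0.13  1.84 -1.11] None [0.485 0.028 0.248]
1 -0.4 [ 0.38  0.3   1.27  0.17  1.93 -1.12] None [0.484 0.028 0.247]
1 -0.5 [ 0.36  0.38  1.21  0.21  2.01 -1.12] None [0.483 0.028 0.245]
1 -0.6 [ 0.35  0.46  1.14  0.25  2.09 -1.11] None [0.482 0.028 0.244]
-1 -0.3 [0.4  0.23 1.34 0.13 1.84 2.03] None [0.485 0.028 0.248]
-1 -0.4 [0.38 0.3  1.27 0.17 1.93 2.02] None [0.484 0.028 0.247]
-1 -0.5 [0.36 0.38 1.21 0.21 2.01 2.02] None [0.483 0.028 0.245]
-1 -0.6 [0.35 0.46 1.14 0.25 2.09 2.03] None [0.482 0.028 0.244]
```

Run:
```python
from h import *
g=[.484,.2848,.115]; yaw=-.045
for nm,py,lo in(('lip-x',YAW,-.115),('lip+x',YAW+np.pi,-.125),('lip-y',YAW+np.pi/2,-.12),('lip+y',YAW-np.pi/2,-.12)):
 for fl in(1,-1):
  for ll in(0,-.2,-.4,-.6,-.8,-1.0,-1.2):
    p,q=tub_tcp(g,yaw,ll,fl); j=solve_ik(p,q)
    L=uw(lo,0,.165); G=pour_grip(L,py,1.31); p2,q2=tub_tcp(G,py,ll+1.31,fl); j2=solve_ik(p2,q2)
    if j is not None and j2 is not None: print(nm,fl,ll,np.round(j,2),np.round(j2,2),np.round(p2,3))
```

```text
lip-x 1 -0.8 [ 0.32  0.6   1.02  0.34  2.26 -1.09] [ 0.03 -0.71  1.92 -0.06  1.42 -1.45] [0.478 0.028 0.247]
lip-x 1 -1.0 [ 0.3   0.75  0.91  0.45  2.41 -1.04] [ 0.01 -0.53  1.77 -0.03  1.59 -1.47] [0.475 0.029 0.245]
lip-x 1 -1.2 [ 0.29  0.88  0.82  0.58  2.55 -0.94] [-0.   -0.35  1.61 -0.01  1.77 -1.48] [0.471 0.029 0.245]
lip-x -1 -0.8 [0.32 0.6  1.02 0.34 2.26 2.05] [ 0.03 -0.71  1.92 -0.06  1.42  1.7 ] [0.478 0.028 0.247]
lip-x -1 -1.0 [0.3  0.75 0.91 0.45 2.41 2.11] [ 0.01 -0.53  1.77 -0.03  1.59  1.68] [0.475 0.029 0.245]
lip-x -1 -1.2 [0.29 0.88 0.82 0.58 2.55 2.2 ] [-0.   -0.35  1.61 -0.01  1.77  1.66] [0.471 0.029 0.245]
lip+x 1 -0.6 [ 0.35  0.46  1.14  0.25  2.09 -1.11] [-0.05  0.63  0.68  0.06  2.54  1.66] [0.564 0.02  0.249]
lip+x 1 -0.8 [ 0.32  0.6   1.02  0.34  2.26 -1.09] [-0.04  0.47  0.84  0.04  2.35  1.65] [0.567 0.02  0.247]
lip+x 1 -1.0 [ 0.3   0.75  0.91  0.45  2.41 -1.04] [-0.04  0.3   1.    0.02  2.15  1.64] [0.57  0.019 0.245]
lip+x 1 -1.2 [ 0.29  0.88  0.82  0.58  2.55 -0.94] [-0.03  0.12  1.18  0.01  1.95  1.64] [0.574 0.019 0.245]
lip+x -1 -0.6 [0.35 0.46 
[... 1202 characters left out ...]
8  1.3  -1.17  2.17  0.32] [0.527 0.064 0.259]
lip+y 1 -0.2 [ 0.42  0.15  1.42  0.09  1.75 -1.1 ] [ 0.53  0.3   1.29 -1.01  2.12  0.33] [0.527 0.065 0.255]
lip+y 1 -0.4 [ 0.38  0.3   1.27  0.17  1.93 -1.12] [ 0.49  0.22  1.28 -0.84  2.07  0.33] [0.527 0.067 0.252]
lip+y 1 -0.6 [ 0.35  0.46  1.14  0.25  2.09 -1.11] [ 0.43  0.14  1.29 -0.67  2.02  0.33] [0.527 0.07  0.249]
lip+y 1 -0.8 [ 0.32  0.6   1.02  0.34  2.26 -1.09] [ 0.36  0.07  1.3  -0.49  1.96  0.31] [0.527 0.073 0.247]
lip+y 1 -1.0 [ 0.3   0.75  0.91  0.45  2.41 -1.04] [ 0.26  0.    1.33 -0.31  1.91  0.27] [0.528 0.076 0.245]
lip+y 1 -1.2 [ 0.29  0.88  0.82  0.58  2.55 -0.94] [ 0.15 -0.06  1.36 -0.11  1.86  0.22] [0.528 0.08  0.245]
```

Run:
```python
from h import *
import numpy as np
c=snap('top'); print('jug',onz(c,269*.64,173*.64,.21),onz(c,283*.64,200*.64,.12))
import cell
# sequential IK from a chain (solve_ik uses present joints), report jumps
g=[.484,.2848,.115]
for nm,dy,sg,fl in(('lip-y',np.pi/2,1,-1),('lip+y',-np.pi/2,-1,1)):
 for ll in(-.2,-.35):
  print(nm,ll); yaw=-.045; py=YAW+dy
  rows=[tub_tcp(g,yaw,ll,fl),tub_tcp(np.array(g)+[-.03,0,.25],yaw,ll,fl)]
  for t in(.33,.66,1): 
    L=uw(-.126,sg*.03,.32); G=pour_grip(L,py,0); A=np.array(g)+[-.03,0,.25]
    rows.append(tub_tcp(A+(G-A)*t,yaw+(py-yaw)*t,ll,fl))
  for tip in(.3,.6,.9,1.1,1.31):
    z=.32+( .17-.32)*min(1,tip/.9); L=uw(-.126,sg*.03,z); rows.append(tub_tcp(pour_grip(L,py,tip),py,ll+tip,fl))
  for p,q in rows:
    j=solve_ik(p,q); print(np.round(p,3), None if j is None else np.round(j,2))
```

```text
jug [0.70853527 0.26985429 0.21      ] [0.68571809 0.26467633 0.12      ]
lip-y -0.2
[0.48  0.285 0.096] [0.42 0.15 1.42 0.09 1.75 2.04]
[0.45  0.285 0.346] [0.44 0.12 1.01 0.11 2.19 2.11]
[0.475 0.233 0.359] [ 0.4   0.15  0.96 -0.01  2.24  1.51]
[0.5   0.182 0.371] [ 0.36  0.14  0.94 -0.14  2.22  0.89]
[0.527 0.13  0.383] [ 0.29  0.09  0.97 -0.22  2.15  0.28]
[0.525 0.108 0.353] [ 0.08 -0.05  1.15  0.11  2.01  0.22]
[0.522 0.081 0.315] [-0.17 -0.13  1.34  0.43  1.92  0.08]
[0.519 0.052 0.269] [-0.39 -0.12  1.51  0.71  1.89 -0.11]
[0.517 0.033 0.267] [-0.51 -0.06  1.55  0.88  1.94 -0.2 ]
[0.515 0.013 0.26 ] [-0.6   0.03  1.58  1.04  2.   -0.28]
lip-y -0.35
[0.477 0.285 0.097] [0.39 0.27 1.31 0.15 1.88 2.03]
[0.447 0.285 0.347] [0.41 0.22 0.92 0.2  2.31 2.14]
[0.472 0.232 0.359] [ 0.4   0.27  0.84 -0.03  2.38  1.5 ]
[0.499 0.18  0.372] [ 0.4   0.24  0.85 -0.25  2.34  0.86]
[0.527 0.128 0.384] [ 0.37  0.14  0.94 -0.39  2.19  0.26]
[0.525 0.105 0.353] [ 0.17 -0.01  1.12 -0.05  2.05  0.24]
[0.522 0.079 0.314] [-0.08 -0.11  1.3   0.27  1.93  0.12]
[0.519 0.05  0.267] [-0.31 -0.13  1.48  0
[... 639 characters left out ...]
 [ 0.42  0.12  1.36 -0.86  2.03  0.27]
[0.518 0.036 0.26 ] [ 0.5   0.24  1.35 -1.02  2.09  0.32]
lip+y -0.35
[0.477 0.285 0.097] [ 0.39  0.27  1.31  0.15  1.88 -1.11]
[0.447 0.285 0.347] [ 0.41  0.22  0.92  0.2   2.31 -1.  ]
[0.466 0.166 0.359] [ 0.12  0.07  1.06  0.29  2.26 -0.71]
[0.485 0.047 0.372] [-0.17 -0.01  1.12  0.35  2.21 -0.44]
[ 0.506 -0.078  0.384] [-0.44 -0.02  1.11  0.39  2.14 -0.14]
[ 0.509 -0.056  0.353] [-0.21 -0.08  1.19  0.06  2.04 -0.09]
[ 0.511 -0.03   0.314] [ 0.04 -0.09  1.28 -0.27  1.97  0.03]
[ 0.514 -0.001  0.267] [ 0.26 -0.02  1.37 -0.55  1.95  0.19]
[0.516 0.018 0.265] [ 0.38  0.07  1.36 -0.73  2.    0.26]
[0.518 0.038 0.258] [ 0.47  0.18  1.35 -0.9   2.06  0.31]
```

```bash
cat > s4.py <<'E'
from h import *
g=np.array([.484,.2848,.115]); yaw=-.045; ll=-.3
c=snap('top'); a=cv2.imread('pics/top0.png').astype(int); d=np.abs(c['image'].astype(int)-a).max(2); print('matdiff',(d[165:240,148:212]>40).sum())
gripper_to(.045)
p,q=tub_tcp(g,yaw,ll,1,.14); goto(p,q)
p,q=tub_tcp(g,yaw,ll); move_linear(p,.1); print(np.round(get_ft_force(),1))
gripper_to(0,100); print('w',get_grip_width(),np.round(get_ft_force(),1),np.round(get_wrist_torque(),2))
move_linear(p+[0,0,.03],.05); print(np.round(get_ft_force(),1),np.round(get_wrist_torque(),2),get_grip_width())
c=snap('side','s4.png'); cv2.imwrite('pics/s4b.png',cv2.resize(c['image'],(640,480)))
E
python3 s4.py
```

```text
matdiff 0
[-0.4  0.3 -0.4]
w 0.014318427260025812 [-0.2  0.5  1.9] [ 0.09 -0.07 -0.08]
[ 0.1  0.2 -3.9] [-0.04 -0.26  0.05] 0.014450578896676213
```

View pics/s4b.png

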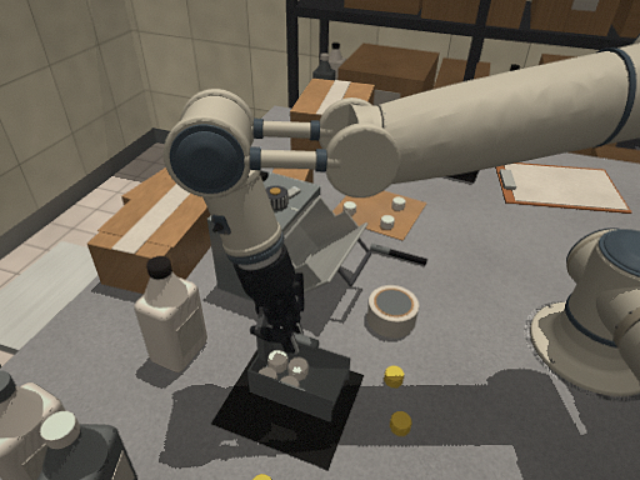

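Tub is held level with its caps in it. Now carry, turn and pour.

```bash
cat > s5.py <<'E'
from h import *
g=np.array([.484,.2848,.115]); yaw=-.045; ll=-.3; py=YAW-np.pi/2
A=g+[-.03,0,.25]
p,q=tub_tcp(A,yaw,ll); move_linear(p,.15)
L=lambda z:uw(-.126,-.03,z)
G=pour_grip(L(.32),py,0)
for t in(.25,.5,.75,1.):
    p,q=tub_tcp(A+(G-A)*t,yaw+(py-yaw)*t,ll); move_linear(p,.12,q)
print('over',np.round(get_ft_force(),1),get_clock())
for tip in(.15,.3,.45,.6,.75,.9,1.0,1.1,1.2,1.31):
    z=.32-.15*min(1,tip/.75); p,q=tub_tcp(pour_grip(L(z),py,tip),py,ll+tip); move_linear(p,.1,q)
    if tip in(.9,1.1): hold(.2)
hold(.6); print('poured',np.round(get_ft_force(),1),get_grip_width(),get_clock())
a=snap('side','s5.png')['image'];b=snap('top','t5.png')['image']
cv2.imwrite('pics/v5.png',np.hstack([cv2.resize(a,(400,300)),cv2.resize(b[60:360,80:480],(400,300))]))
E
python3 s5.py
```

```text
over [ 0.3  0.2 -3.1] 22.1
poured [ 0.1  1.  -2. ] 0.01403536234532401 26.4833
```

View pics/v5.png

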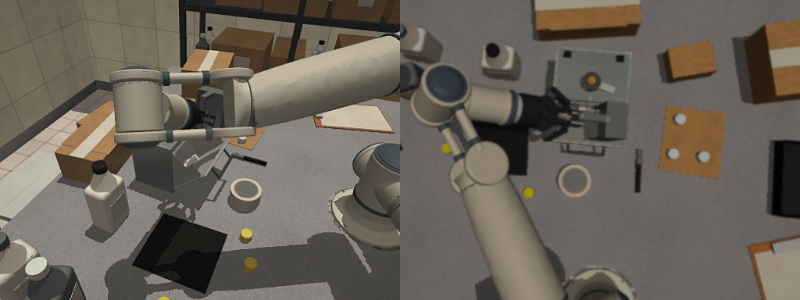

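Tub is tipped over the bin and weighs empty (2.0 N). Return it to the mat centre.

```bash
cat > s6.py <<'E'
from h import *
g=np.array([.4886,.2915,.115]); yaw=-.045; ll=-.3; py=YAW-np.pi/2
A=g+[-.03,0,.25]; L=lambda z:uw(-.126,-.03,z); G=pour_grip(L(.32),py,0)
for tip in(1.0,.75,.5,.25,0):
    z=.32-.15*min(1,tip/.75); p,q=tub_tcp(pour_grip(L(z),py,tip),py,ll+tip); move_linear(p,.15,q)
for t in(.25,.5,.75,1.):
    p,q=tub_tcp(G+(A-G)*t,py+(yaw-py)*t,ll); move_linear(p,.15,q)
p,q=tub_tcp(g,yaw,ll); move_linear(p+[0,0,.02],.15); 
for dz in(.008,.004,.002,0,-.002):
    move_linear(p+[0,0,dz],.03); f=get_ft_force(); print(dz,np.round(f,1))
    if f[2]>1.5: break
gripper_to(.045); p2,q=tub_tcp(g,yaw,ll,1,.12); move_linear(p2,.12)
goto([.42,.1,.42],tub_tool(0,0)[1]); print(get_clock())
c=snap('top','t6.png'); im=c['image']; a=snap('side','s6.png')['image']
cv2.imwrite('pics/v6.png',np.hstack([cv2.resize(a[:,:400],(400,384)),cv2.resize(im[90:250,130:330],(400,384),interpolation=cv2.INTER_CUBIC)]))
E
python3 s6.py
```

```text
0.008 [-0.  -0.1 -1.9]
0.004 [-0.4  0.3 -2. ]
0.002 [ 0.4  0.5 -3.1]
0 [ 0.2  0.5 -1.1]
-0.002 [-0.9  1.1  7. ]
37.8917
```

View pics/v6.png

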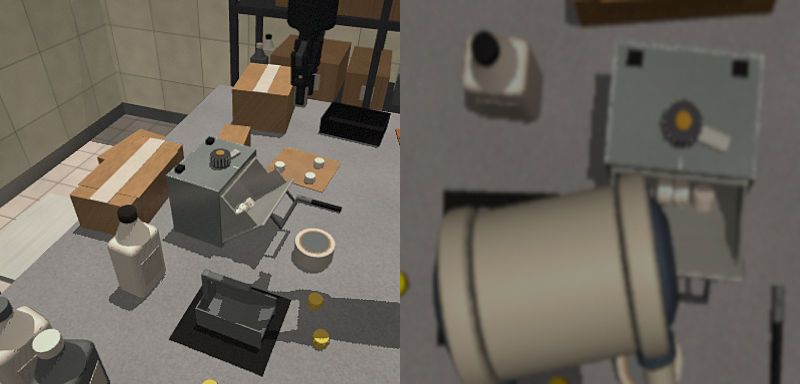

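Tub is empty and back on the mat; the poured caps lie in the bin near its back. Now the spilled caps.

```bash
cat > s7.py <<'E'
from h import *
def caps(f=None):
    c=snap('top',f); h=cv2.cvtColor(c['image'],cv2.COLOR_BGR2HSV)
    m=((h[...,1]<60)&(h[...,2]>140)).astype(np.uint8); roi=np.zeros_like(m); roi[140:250,325:412]=1
    n,l,st,ce=cv2.connectedComponentsWithStats(m*roi)
    return [onz(c,*ce[i],.025) for i in range(1,n) if 40<st[i,4]<130]
q=tub_tool(YAW,0)[1]; ys=[-.05,-.01,-.04,.0]
def main():
  for k in range(5):
    hold(.2); cs=caps(f't7_{k}.png'); print(k,np.round(cs,3).tolist(),round(get_clock(),1))
    if not cs: break
    t=sorted(cs,key=lambda p:-p[1])[0]
    gripper_to(.062,40)
    goto([t[0],t[1],.12],q); move_linear([t[0],t[1],.006],.12); gripper_to(0,40); w=get_grip_width(); 
    move_linear([t[0],t[1],.28],.25); w2=get_grip_width(); print('grip',round(w,4),round(w2,4))
    if w2<.02: continue
    d=uw(-.128,ys[min(k,3)],.28); move_linear(d,.25); d[2]=.125; move_linear(d,.2); hold(.1)
    gripper_to(.05); hold(.2); d[2]=.28; move_linear(d,.3)
  goto([.42,-.05,.42],q); print(np.round(caps(),3).tolist(),get_clock())
  c=snap('top','t7.png'); a=snap('side','s7.png')['image']
  cv2.imwrite('pics/v7.png',np.hstack([cv2.resize(a[100:356,120:376],(400,400)),cv2.resize(c['image'][90:250,180:340],(400,400),interpolation=cv2.INTER_CUBIC)]))
if __name__=='__main__': main()
E
python3 s7.py
```

```text
0 [[0.546, -0.256, 0.025], [0.461, -0.252, 0.025], [0.433, -0.32, 0.025]] 38.2
grip 0.0304 0.0304
1 [[0.546, -0.256, 0.025], [0.433, -0.32, 0.025]] 46.5
grip 0.0302 0.0304
2 [[0.433, -0.32, 0.025]] 54.3
grip 0.0308 0.0304
3 [[0.469, -0.15, 0.025]] 62.6
grip 0.0001 -0.0002
4 [] 67.0
[] 67.775
```

View pics/v7.png

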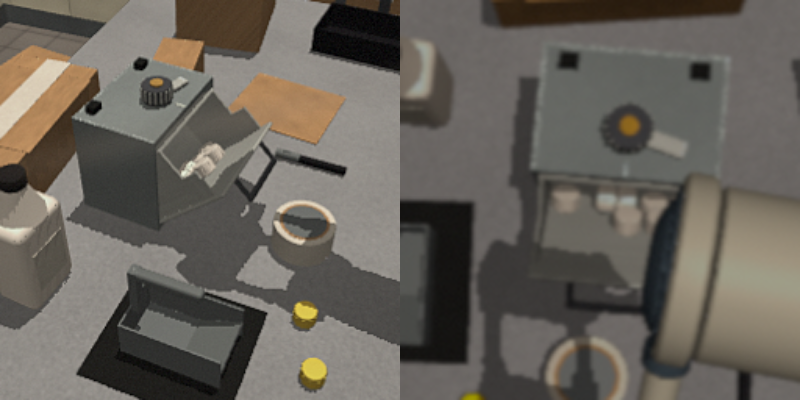

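Card is empty; the fourth "cap" at (0.469,-0.15) was an empty grasp. There is also a pale spot near the panel edge. Get the arm away and check for strays and the marker.

Run:
```python
from h import *
q=tub_tool(0,0)[1]; goto([.30,.42,.42],q)
c=snap('top','t8.png'); a=cv2.imread('pics/t7_3.png'); 
cv2.imwrite('pics/v8.png',np.hstack([cv2.resize(a[100:270,210:380],(400,400)),cv2.resize(c['image'][100:270,210:380],(400,400),interpolation=cv2.INTER_CUBIC)]))
```

```text
(no output)
```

View pics/v8.png

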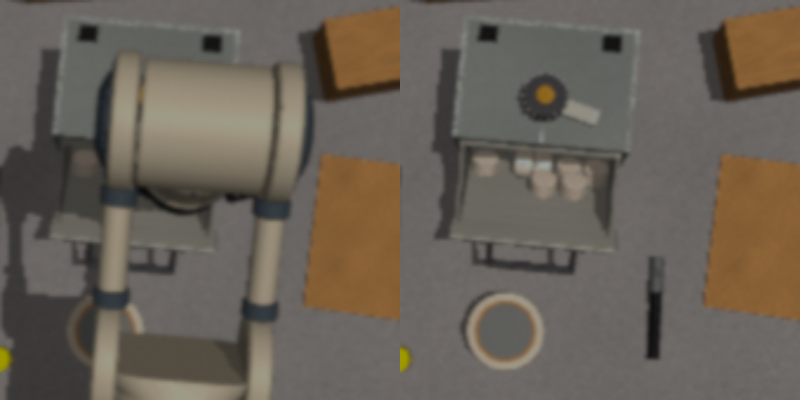

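The stray was an arm highlight; marker unmoved, seven caps visible in the bin (4+3), none outside. Shut the bin by the bar, then photograph.

```bash
cat > s9.py <<'E'
from h import *
gripper_to(.03,30)
a,l=hook(.8,.045,.36); q=tool(l); goto(a+[0,0,.15],q); move_linear(a,.15); a,l=hook(.8,0,.36); move_linear(a,.08)
print(np.round(get_ft_force(),1)); gripper_to(0,35); print('w',get_grip_width())
for th in list(np.arange(.7,-.01,-.1))+[-.015]:
    a,l=hook(th,0,.45*th); move_linear(a,.06,tool(l)); print(round(th,2),np.round(get_ft_force(),1))
hold(.4); print(get_grip_width(),get_clock())
gripper_to(.026); a,l=hook(0,.12); move_linear(a,.15); 
p=get_eef_pos(); goto([.42,.05,.42],tool(0))
b=snap('side','s9.png')['image']; c=snap('top','t9.png')
cv2.imwrite('pics/v9.png',np.hstack([cv2.resize(b[100:300,130:330],(400,400)),cv2.resize(c['image'][95:225,200:330],(400,400),interpolation=cv2.INTER_CUBIC)]))
E
python3 s9.py
```

```text
[-0.7  0.6 -0.1]
w 0.008684739045168753
0.7 [11.  -0.8 -4.6]
0.6 [ 6.9 -0.7 -4.2]
0.5 [ 2.9 -1.3 -1.3]
0.4 [-2.1 -1.1  4.1]
0.3 [-4.6 -2.2  6.1]
0.2 [-5.3 -2.4  8.2]
0.1 [-3.6 -1.9  8.4]
0.0 [-1.8 -2.2  8.3]
-0.01 [-3.4 -3.   7.7]
0.008516857497663554 77.575
```

View pics/v9.png

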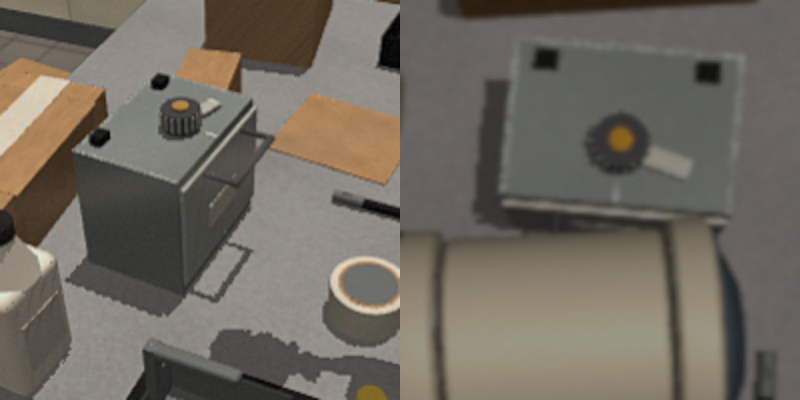

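Bin looks shut, but I felt no clear stop, so I'll press on the bar from the front first, then turn the collar.

```bash
cat > s10.py <<'E'
from h import *
q=tool(0); gripper_to(0,60)
goto(uw(-.19,0,.26),q); move_linear(uw(-.19,0,.152),.15)
for d in np.arange(.150,.110,-.002):
    move_linear(uw(-d,0,.152),.03); f=get_ft_force()@ux()
    if f<-2: print(round(d,3),round(f,1))
    if f<-18: break
move_linear(uw(-.19,0,.152),.1); move_linear(uw(-.19,0,.30),.2)
gripper_to(.075,70)
C=uw(-.02,0,.193)+[.002,0,0]
def cq(psi): return quat([0,0,-1],[np.cos(psi),np.sin(psi),0])
s=.75; goto(C+[0,0,.1],cq(YAW+s)); move_linear(C,.1); print('F',np.round(get_ft_force(),1))
gripper_to(0,70); print('w',get_grip_width(),np.round(get_ft_force(),1))
for a in np.arange(.15,1.51,.15):
    move_linear(C,.05,cq(YAW+s-a)); print(round(a,2),round(get_wrist_torque()[2],2),np.round(get_ft_force(),1))
hold(.3); print(get_clock())
gripper_to(.075); move_linear(C+[0,0,.12],.12)
goto([.30,.42,.42],tub_tool(0,0)[1])
b=snap('side','s10.png')['image']; c=snap('top','t10.png')
cv2.imwrite('pics/v10.png',np.hstack([cv2.resize(b[:,:384],(400,400)),cv2.resize(c['image'][100:240,130:330],(400,280),interpolation=cv2.INTER_CUBIC)[:, :].copy() if 0 else cv2.resize(c['image'][95:225,200:330],(400,400),interpolation=cv2.INTER_CUBIC)]))
E
python3 s10.py
```

```text
0.128 -11.1
0.126 -17.8
0.124 -26.3
F [-0.4 -0.7 -0.7]
w 0.045064720517948645 [0.8 0.7 4.9]
0.15 -0.05 [2.3 1.5 5.7]
0.3 -0.08 [2.4 2.6 4.7]
0.45 -0.04 [5.  4.1 5. ]
0.6 -0.07 [5.7 1.8 4.7]
0.75 -0.11 [7.7 2.5 4.3]
0.9 -0.07 [9.4 2.2 3.8]
1.05 -0.01 [10.2  2.4  3.3]
1.2 -0.06 [11.8  2.4  2.7]
1.35 -0.04 [17.9  4.9  0.6]
1.5 0.06 [29.5 10.5 -2. ]
94.3833
```

View pics/v10.png

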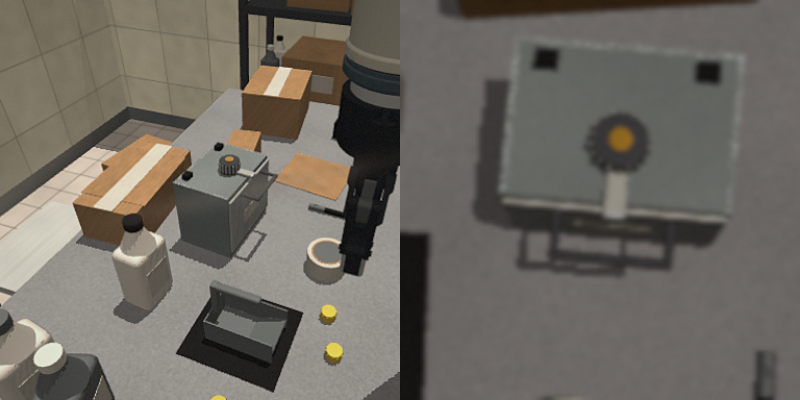

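The tongue points straight to the front over the panel edge, the bin took 26 N against its stop, and the tub stands mid-mat. The robot is clear, so I'm handing in.

```bash
python3 -c "
from h import *
print(np.round(get_ft_force(),1),get_clock()); print(sign_off())"
```

```text
[-0.2  1.3 -0. ] 97.95
the job is handed in; nothing more can be done
None
```

I did every step of the job and handed it in at about 98 s. No verdict was reported, so what follows is from my own checks.

**What I did**
- I pulled the bin to its stop (about 19 N reaction).
- I poured the tub with its lip over the bin. It weighed about 2 N afterwards, which is right for the empty tub.
- I set the tub back near the middle of its mat.
- I put the three spilled caps in the bin. One had been knocked aside during the run, and I found it again before gripping it.
- I shut the bin by its bar, then pressed the bar from the front.
- I turned the collar to its stop.

**Last checks**
- Before shutting, I saw seven caps in the bin (four from the tub, three spilled). The cardboard was empty and I saw no stray caps.
- The last pictures show the collar tongue pointing straight to the front over the shut panel. The tub stands upright near mid-mat by eye, and the jug, tape and marker look unmoved. The carton looked in place too, but I did not measure it.

**What went wrong or disagreed**
- Pulling the bin shut by the bar gave no clear stop force, so I pressed it again. It then resisted firmly, up to 26 N.
- A highlight on the arm was once taken for a cap. The fingers closed on nothing near the marker, and it did not move.
- The side force rose to about 30 N at the collar's stop, below the limits.

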